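Show the three ports of a tee casting to the inspection camera

ROBOT

A 6-joint arm with a two-finger parallel gripper is mounted at the origin on the work surface. World frame = base frame: x ahead of the robot, y to its left, z up, the work surface at z = 0. Lengths are in m, angles in rad, forces in N, time in s.
With the tool pointing down it reaches from about 0.35 to 0.875 m from the base axis. Payload 4.2 kg.
Tool frame: the origin (TCP) lies at the very end of the fingers, on their centre line; the grasp point (between the pads) lies 19 mm behind it; z points along the fingers, y is the direction in which the jaws open and shut (so a half turn about z gives the same grasp; the last joint's range is limited). The gripper opens to 87 mm and grips with 3 to 60 N. Pads are 19 mm wide; open, the fingers measure 117 mm over their backs; the gripper's body (75 mm by 190 mm) begins 51 mm behind the grasp point.
Start: joints at [-0.851, 0.385, 0.008, 0, -1.194, -0.259], TCP at [0.278, -0.56, 0.223] pointing down, gripper open.
Joint ranges: [-3.14, 3.14], [-1.21, 2.06], [-1.07, 1.41], [-3.16, 2.05], [-2.99, -0.16], [-3.1, 3.1]. Speed limits (rad/s): [2.79, 2.79, 3.14, 3.14, 3.14, 3.14].

INTERFACE

Orientations are given as a rotation vector (axis times angle).
In Python, from station import ctrl gives the robot as it stands.
- The arm moves only by the shell command python3 -m jog 'ROWS' [FORCE]. ROWS is JSON, a list that holds one entry, the list of rows, each a list of 7 numbers: the turn, a rotation vector about the tool's x, y, z each as a share of 90 degrees, from -1 to 1, then the shift along the tool's x, y, z each as a share of 0.25 m, from -1 to 1, then the closure, from -1 (fully open) to 1 (shut), so that 0 is half open. In form: [[[ax, ay, az, dx, dy, dz, gripper], ...]]. A call has 1 to 5 rows; each row is the pose to reach, as a shift and turn from the pose commanded when the call began, along the tool's axes at that moment; what a row does not reach only later rows make up. A row lasts 1/12 s, in which the tool goes at most 41.7 mm and 7.16 degrees, less where a joint would pass 70% of its speed; a pose out of reach is approached as far as the arm can. A call with a number of a shift or a turn outside -1 to 1 is refused whole. A call with a gripper value outside its range is refused whole. The fingers move at their own pace and stop on an object; FORCE is the grip in N (left out, the last holds). Time passes only in rows, so rows that repeat a pose let the fingers close. It gives the time, the measured TCP pose, the force and the opening at its end, in the units of the state.
- ctrl.read_state(): the state, without advancing time (a new reading comes with each control period).
- ctrl.snapshot(name): name is "scene" or "top" or "wrist"; returns a dict with "img" (400x640x3 uint8, red, green, blue), "vfov" (degrees; the focal length in pixels is half the picture's height over the tangent of half this angle, whatever the lens; pixels are square), "cx", "cy" (the principal point, pixels), "eye" and "orientation" of the camera in the world. Camera axes: x right, y down, z forward; pixel columns grow to the right and rows downward; lengths in m; the calibration is good to about 2 mm. A picture is of the moment at which its call begins. There is no depth.
- ctrl.sign_off(): hands the job in, once; it reports no verdict.
The state is a dict: "time": time; "joint_pos": joint angles; "joint_velocities": joint speeds; "effort": joint torques, N m; "tcp_pos": TCP position; "orientation": TCP orientation; "wrist_force": force on the tool from outside, world axes, zero at the start; "torque": the same for the moment, N m; "opening": opening from 0.0 (shut) to 1.0 (fully open).
Only numpy, scipy, OpenCV 4.12 (cv2) and the standard library are available. Lean on these libraries where they do the work, as an engineer would, in place of code of your own. Each camera call takes 0.05 s, during which the arm holds its last target.

TASK

Pick up the bare aluminium tee casting by its round top boss and hold it upright in the air above the crosshair of the inspection camera, with its ports level with the lens. Turn it to show the lens each port squarely, red-rimmed first, then yellow, then blue, holding still for a second at each. Then set it down gently, standing upright, in the middle of the green pad and let go; leave the dark casting where it is.

Things in the scene. Friction and masses are not known exactly. Their poses are not given: they have to be found in the camera images.
- casting: The part: a bare aluminium tee casting, 0.2-0.45 kg, upright. Block 48 x 48 x 56 mm high; centred on it a round grip boss, 34 mm diameter, 39 mm high (95 mm in all). Ports 40 mm across stand out to 28 mm from the axis, centres 28 mm above the underside: red-rimmed on +x, yellow +y, blue -x (same-coloured bars on the block's top edge); -y is plain. Origin: centre of the underside; z up.
- station: Fixed side-looking inspection camera on a white plate 265 x 130 x 10 mm. Origin: on the table straight below the lens front; x: from the lens along its sight, level; z up. Lens axis 95 mm up. Camera and stand lie at x < 0, up to 127 mm high; the plate ends at x = 145 mm. Ring and crosshair (60 mm) at x = 85, y = 0: the casting's axis belongs above it, underside 67 mm above the table.
- pad: The green pad for inspected parts: a fixed square plate 130 x 130 mm, 8 mm thick, lying on the table. Origin: centre of its underside; z up.
- twin: A look-alike of the same shape and size, dark steel-grey all over with no coloured rims, to be left alone. Origin: centre of its underside; z up.
Not all that is in view belongs to the job. Leave any orange look-alike of the casting alone.

How it is judged:
On the way, in this order (a step that is already met when the one before it is completed fails the run):
1. the red port is held square to the lens, above the crosshair and level with the lens, for half a second (x of casting in the frame of station between 0.065 and 0.105 m and y of casting in the frame of station between -0.02 and 0.02 m and z of casting in the frame of station between 0.047 and 0.087 m and angle between casting's own z axis and vertical below 0.22 rad and angle between the x axis of casting and the x axis of station, either way round below 0.22 rad and x of station in the frame of casting above 0.04 m), for 0.5 s.
2. the yellow port is held square to the lens, above the crosshair and level with the lens, for half a second (x of casting in the frame of station between 0.065 and 0.105 m and y of casting in the frame of station between -0.02 and 0.02 m and z of casting in the frame of station between 0.047 and 0.087 m and angle between casting's own z axis and vertical below 0.22 rad and angle between the y axis of casting and the x axis of station, either way round below 0.22 rad and y of station in the frame of casting above 0.04 m), for 0.5 s.
3. the blue port is held square to the lens, above the crosshair and level with the lens, for half a second (x of casting in the frame of station between 0.065 and 0.105 m and y of casting in the frame of station between -0.02 and 0.02 m and z of casting in the frame of station between 0.047 and 0.087 m and angle between casting's own z axis and vertical below 0.22 rad and angle between the x axis of casting and the x axis of station, either way round below 0.22 rad and x of station in the frame of casting below -0.04 m), for 0.5 s.
At the end, for the whole second after the job is handed in: After red, yellow, blue were shown in order (each within 20 mm and 12 degrees, 0.5 s), the casting stands released, upright (5 degrees) and still on the green pad, its axis within 30 mm of the pad's centre; the dark casting is within 30 mm of its start (horizontal distance between casting and pad below 0.03 m and z of casting in the frame of pad between 0.003 and 0.013 m and angle between casting's own z axis and vertical below 0.1 rad and linear speed of casting below 0.02 m/s and angular speed of casting below 0.1 rad/s and distance of twin from where it was at the start of the episode below 0.03 m); the robot touches nothing.
It fails at once if the dark casting is moved by more than 30 mm or tipped over (distance of twin from where it was at the start of the episode above 0.03 m or angle between twin's own z axis and vertical above 0.3 rad).
It fails at once if the casting is dropped or banged onto the pad (more than 60 N) (contact force between casting and pad above 60 N).
It fails at once if the casting is knocked against the inspection camera (more than 15 N) (contact force between casting and station above 15 N).
It also fails if it takes over 59 s, if anything falls off the work surface, if the arm or the gripper's body presses on something with over 40 N, if the wrist force passes 120 N, or if a joint passes its speed limit or range.

## Working session

There is one attempt and no reset: what is moved stays moved. The work goes in short steps, Python scripts to look and compute and a shell command to move; the robot and the scene stay as the last step left them, time stands still between calls to the robot, and variables do not carry over. Pictures are saved under pics/ and viewed, and the job is handed in when it is done.

```bash
mkdir -p pics; ls; python3 - <<'E'
from station import ctrl
import cv2
print(ctrl.read_state())
for n in ["scene","top","wrist"]:
    s=ctrl.snapshot(n); cv2.imwrite(f"pics/a_{n}.png",s["img"][:,:,::-1]); print(n,{k:v for k,v in s.items() if k!="img"})
E
```

```text
pics
{'time': 0.0, 'joint_pos': array([-8.51373471e-01,  3.85585595e-01,  6.63417924e-03, -5.05865106e-04,
       -1.19400462e+00, -2.58598154e-01]), 'joint_velocities': array([-0.0007151 , -0.00024427,  0.00012621, -0.00049765,  0.00029125,
        0.00010319]), 'effort': array([ 1.39777534e-03, -3.90661705e+01,  1.87410986e+01,  4.21990603e+00,
        1.10411999e-02, -1.94872960e-04]), 'tcp_pos': array([ 0.27767987, -0.55925702,  0.22144433]), 'orientation': array([ 0.7170511 , -3.05804918, -0.00334116]), 'wrist_force': array([ 1.1519728 ,  0.90467558, -0.31654585]), 'torque': array([-0.0068887 ,  0.03331439, -0.04046506]), 'opening': 0.9995198655718994}
scene {'vfov': 48.507545904252105, 'cx': 326.44421154023183, 'cy': 194.09703278928137, 'eye': array([ 1.06405657, -0.07623096,  0.72650156]), 'orientation': array([-2.02686722, -1.5964284 ,  0.54894811])}
top {'vfov': 44.20102548615324, 'cx': 317.48136237369056, 'cy': 186.3475798096176, 'eye': array([0.47700427, 0.03850291, 1.14298951]), 'orientation': array([-2.15846435,  2.19169514, -0.04490132])}
wrist {'vfov': 65.75637820896857, 'cx': 321.5145145166924, 'cy': 199.67685480077225, 'eye': array([ 0.20693522, -0.59338473,  0.3844184 ]), 'orientation': array([1.56510702, 2.52234721, 0.37159326])}
```

View pics/a_scene.png

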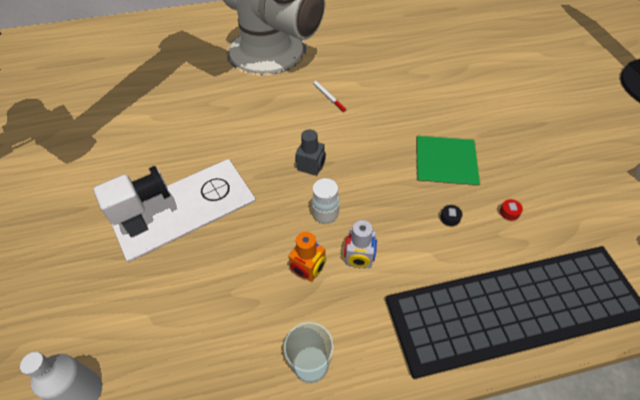

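View pics/a_top.png

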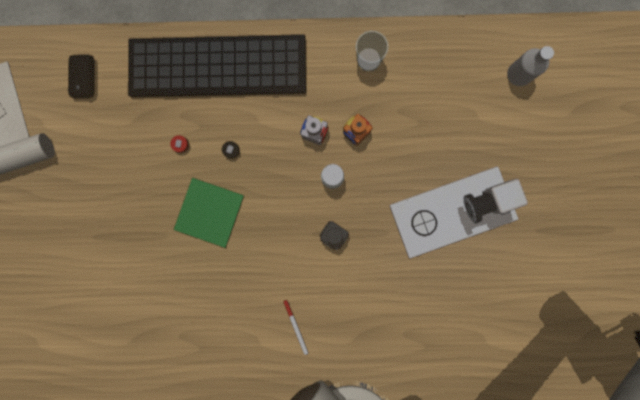

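View pics/a_wrist.png

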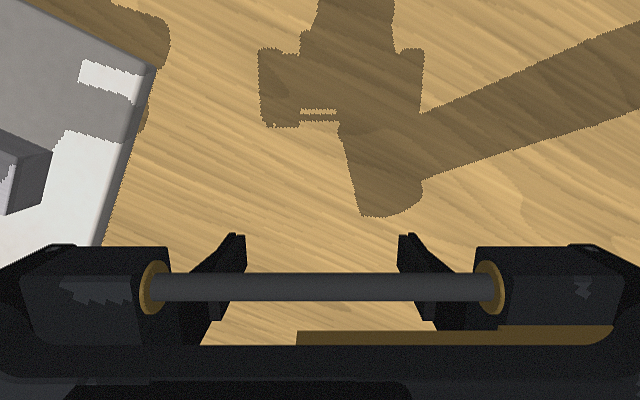

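The scene camera shows the aluminium casting at about (361,245), the orange one at (307,257) and the dark twin at (311,153). The station crosshair is at (215,188) and the pad at (447,160). I'll zoom in next.

```bash
cat > h.py <<'E'
import numpy as np, cv2
from scipy.spatial.transform import Rotation as R
def f(s): return s["img"].shape[0]/2/np.tan(np.radians(s["vfov"]/2))
def ray(s,u,v):
    d=np.array([(u-s["cx"])/f(s),(v-s["cy"])/f(s),1.]); return R.from_rotvec(s["orientation"]).apply(d)
def at(s,u,v,z):
    d=ray(s,u,v); e=np.array(s["eye"]); return e+d*(z-e[2])/d[2]
def proj(s,P):
    p=R.from_rotvec(s["orientation"]).inv().apply(np.atleast_2d(P)-s["eye"]); return np.c_[s["cx"]+f(s)*p[:,0]/p[:,2], s["cy"]+f(s)*p[:,1]/p[:,2]]
E
python3 - <<'E'
from station import ctrl
import cv2,pickle
from h import *
S={n:ctrl.snapshot(n) for n in ["scene","top"]}
pickle.dump(S,open("S.pkl","wb"))
def crop(n,x,y,w,h,k,name):
    cv2.imwrite(name,cv2.resize(S[n]["img"][y:y+h,x:x+w,::-1],None,fx=k,fy=k,interpolation=cv2.INTER_CUBIC))
crop("scene",275,205,120,90,6,"pics/b1.png")
crop("top",285,100,100,60,8,"pics/b2.png")
crop("top",380,160,160,100,5,"pics/b3.png")
crop("top",165,170,90,80,7,"pics/b4.png")
for u,v,z in [(315,125,.095),(358,125,.095),(425,222,.01),(209,213,.008),(333,233,.095)]: print(at(S["top"],u,v,z).round(3))
for u,v,z in [(362,228,.095),(306,239,.095),(215,188,.01),(447,160,.008)]: print(at(S["scene"],u,v,z).round(3))
E
```

```text
[0.68  0.068 0.095]
[ 0.678 -0.024  0.095]
[ 0.467 -0.177  0.01 ]
[0.495 0.319 0.008]
[0.448 0.033 0.095]
[0.678 0.072 0.095]
[ 0.677 -0.024  0.095]
[ 0.46  -0.174  0.01 ]
[0.5   0.32  0.008]
```

View pics/b1.png

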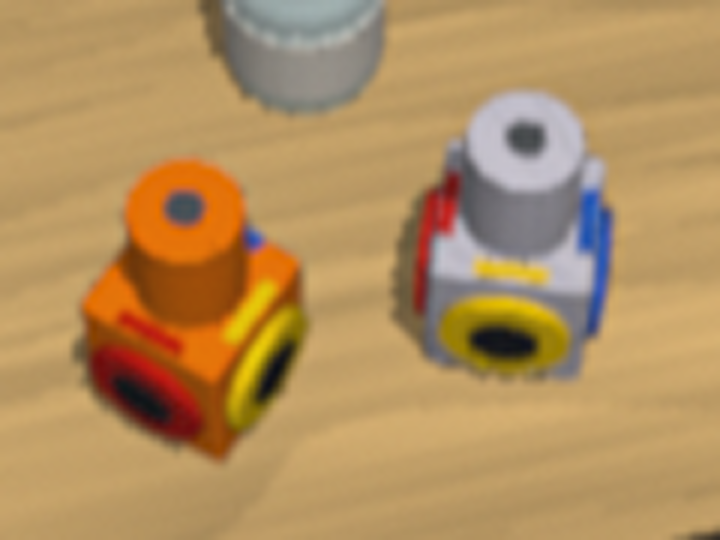

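View pics/b2.png

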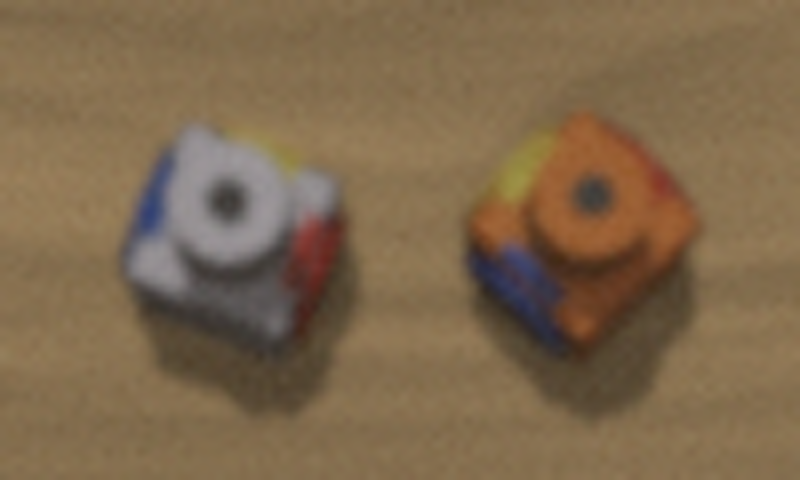

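View pics/b3.png

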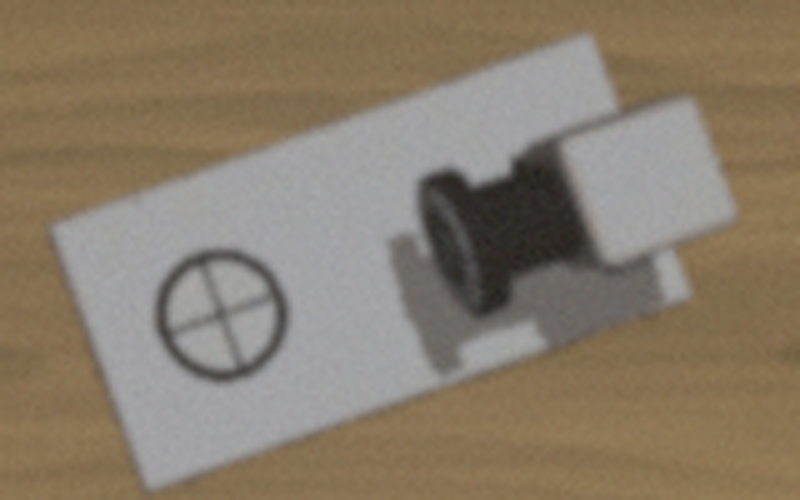

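View pics/b4.png

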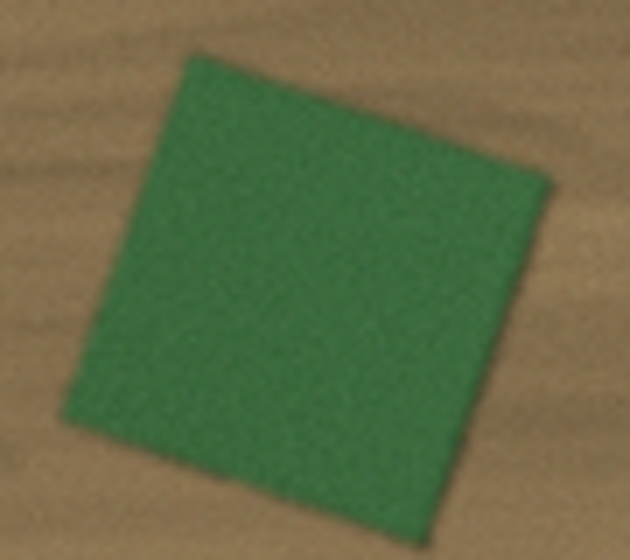

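Top view: the casting boss centre is at (313.6,125). Its red bar faces image-right and down, and the orange one sits about 92 mm to its right. Next I'll compute the poses.

```bash
cat > p.py <<'E'
import pickle
from h import *
S=pickle.load(open("S.pkl","rb")); T=S["top"];C=S["scene"]
c=lambda x,y,k,ox,oy:(x/k+ox,y/k+oy)
# casting
pt=at(T,*c(229,200,8,285,100),.095)
ps=at(C,*c(525,138,6,275,205),.095)
print("casting",pt.round(4),ps.round(4))
cor=[at(T,*c(x,y,8,285,100),.056) for x,y in [(192,122),(337,182),(282,347),(128,272)]]
print("corners ctr",np.mean(cor,0).round(4),[round(float(np.linalg.norm(cor[i]-cor[(i+1)%4])),3) for i in range(4)])
print("edge yaws",[np.degrees(np.arctan2(*(cor[(i+1)%4]-cor[i])[[1,0]])).round(1) for i in range(4)])
# plate corners z=.01
pc=[at(T,*c(x,y,5,380,160),.01) for x,y in [(52,225),(595,34),(690,298),(148,492)]]
print("plate",np.round(pc,4).tolist(),[round(float(np.linalg.norm(pc[i]-pc[(i+1)%4])),3) for i in range(4)],[np.degrees(np.arctan2(*(pc[(i+1)%4]-pc[i])[[1,0]])).round(1) for i in range(4)])
x=at(T,*c(222,315,5,380,160),.01); xs=at(C,215,188.5,.01);print("cross",x.round(4),xs.round(4))
g=[at(T,*c(x,y,7,165,170),.008) for x,y in [(193,53),(553,182),(425,547),(64,420)]]
print("pad",np.mean(g,0).round(4),[round(float(np.linalg.norm(g[i]-g[(i+1)%4])),3) for i in range(4)])
# bottle height: triangulate caps
a=ray(T,333,175);b=ray(C,325,187);A=np.c_[a,-b];t=np.linalg.lstsq(A,C["eye"]-T["eye"],rcond=None)[0]
print("bottle top",(T["eye"]+a*t[0]).round(3),(C["eye"]+b*t[1]).round(3))
E
python3 p.py
```

```text
casting [0.6796 0.0711 0.095 ] [0.6781 0.0733 0.095 ]
corners ctr [0.6785 0.0708 0.056 ] [0.044, 0.049, 0.048, 0.046]
edge yaws [np.float64(-113.8), np.float64(160.8), np.float64(62.8), np.float64(-23.7)]
plate [[0.5074, -0.0997, 0.01], [0.5911, -0.3497, 0.01], [0.4699, -0.3878, 0.01], [0.3854, -0.1403, 0.01]] [0.264, 0.127, 0.262, 0.129] [np.float64(-71.5), np.float64(-162.6), np.float64(108.8), np.float64(18.4)]
cross [ 0.4652 -0.176   0.01  ] [ 0.4616 -0.174   0.01  ]
pad [0.4957 0.3188 0.008 ] [0.128, 0.127, 0.127, 0.128]
bottle top [0.572 0.031 0.088] [0.572 0.033 0.088]
```

```bash
cat > go.py <<'E'
# python3 go.py x y z jaw_yaw_deg : shares to reach the target (tool down) from the measured pose
import sys
from station import ctrl
from h import *
x,y,z,j=map(float,sys.argv[1:5])
s=ctrl.read_state(); M=R.from_rotvec(s["orientation"])
j=np.radians(j); Y=np.array([np.cos(j),np.sin(j),0]); Z=np.array([0,0,-1.]); X=np.cross(Y,Z)
cands=[R.from_matrix(np.c_[k*X,k*Y,Z]) for k in (1,-1)]
d=M.inv().apply(np.array([x,y,z])-s["tcp_pos"])/.25
print("t",s["time"],"tcp",s["tcp_pos"].round(4),"q",s["joint_pos"].round(2),"F",s["wrist_force"].round(1),"open",round(s["opening"],3))
yv=M.as_matrix()[:,1]; print("jaw yaw",np.degrees(np.arctan2(yv[1],yv[0])).round(1),"tilt",np.degrees(np.arccos(-M.as_matrix()[2,2])).round(2))
print("shift",d.round(3),"|mm|",(np.linalg.norm(d)*250).round())
for c in cands: print("turn",((M.inv()*c).as_rotvec()/(np.pi/2)).round(3))
E
python3 go.py .679 .072 .2 180
```

```text
t 0.25 tcp [ 0.2778 -0.5596  0.222 ] q [-0.85  0.39  0.01 -0.   -1.19 -0.26] F [-0.4  0.1 -0.1] open 1.002
jaw yaw 116.4 tilt 0.06
shift [-2.561  1.549  0.089] |mm| 749.0
turn [ 0.001  0.    -0.707]
turn [ 0.000e+00 -1.000e-03  1.293e+00]
```

```bash
python3 -m jog '[[[0,0,-0.03,-0.06,0.036,0,-1],[0,0,-0.1,-0.17,0.1,0,-1],[0,0,-0.17,-0.3,0.18,0,-1],[0,0,-0.24,-0.43,0.26,0,-1],[0,0,-0.31,-0.56,0.34,0,-1]]]' 30; python3 go.py .679 .072 .2 180
```

```text
time: 0.67
tcp_pos: [0.3659, -0.42, 0.2224]
orientation: [1.44, -2.792, -0.0]
wrist_force: [0.2, 0.3, 1.5]
opening: 1.002
t 0.6667 tcp [ 0.3659 -0.42    0.2224] q [-0.56  0.27 -0.16 -0.   -1.14 -0.06] F [0.2 0.3 1.5] open 1.002
jaw yaw 144.6 tilt 0.01
shift [-2.33   0.121  0.09 ] |mm| 584.0
turn [ 0.     0.    -0.394]
turn [ 0.    -0.     1.606]
```

```bash
python3 -m jog '[[[0,0,-0.07,-0.15,0.01,0,-1],[0,0,-0.14,-0.3,0.02,0,-1],[0,0,-0.21,-0.45,0.02,0,-1],[0,0,-0.28,-0.6,0.03,0,-1],[0,0,-0.33,-0.75,0.04,0,-1]]]'; python3 go.py .679 .072 .2 180
```

```text
time: 1.08
tcp_pos: [0.4675, -0.2616, 0.2227]
orientation: [-2.108, 2.329, -0.0]
wrist_force: [-0.1, -0.2, -0.1]
opening: 0.999
t 1.0833 tcp [ 0.4675 -0.2616  0.2227] q [-0.21  0.23 -0.21 -0.   -1.13  0.11] F [-0.1 -0.2 -0.1] open 0.999
jaw yaw 174.3 tilt 0.01
shift [-1.412 -0.709  0.091] |mm| 396.0
turn [-0.    -0.    -0.063]
turn [-0.     0.     1.937]
```

```bash
python3 -m jog '[[[0,0,-0.05,-0.14,-0.07,0,-1],[0,0,-0.05,-0.28,-0.14,0,-1],[0,0,-0.05,-0.42,-0.21,0,-1],[0,0,-0.05,-0.56,-0.28,0,-1],[0,0,-0.05,-0.7,-0.35,0,-1]]]'; python3 -m jog '[[[0,0,0,-0.12,-0.06,0,-1],[0,0,0,-0.2,-0.1,0,-1],[0,0,0,-0.28,-0.14,0,-1],[0,0,0,-0.35,-0.18,0,-1],[0,0,0,-0.35,-0.18,0,-1]]]';python3 go.py .679 .072 .2 180
```

```text
time: 1.5
tcp_pos: [0.5727, -0.0965, 0.2227]
orientation: [-2.192, 2.25, -0.0]
wrist_force: [1.1, -0.6, 1.0]
opening: 1.003
time: 1.92
tcp_pos: [0.621, -0.0091, 0.2219]
orientation: [-2.196, 2.246, -0.0]
wrist_force: [0.3, -0.3, -0.2]
opening: 1.005
t 1.9167 tcp [ 0.621  -0.0091  0.2219] q [ 0.25  0.38 -0.   -0.   -1.19 -0.27] F [ 0.3 -0.3 -0.2] open 1.005
jaw yaw 178.7 tilt 0.03
shift [-0.33  -0.225  0.088] |mm| 102.0
turn [-0.     0.    -0.015]
turn [0.    0.    1.985]
```

```bash
python3 -m jog '[[[0,0,-0.015,-0.1,-0.07,0,-1],[0,0,-0.015,-0.2,-0.14,0,-1],[0,0,-0.015,-0.3,-0.2,0,-1],[0,0,-0.015,-0.33,-0.225,0.04,-1],[0,0,-0.015,-0.33,-0.225,0.08,-1]]]'; python3 - <<'E'
from station import ctrl
import cv2,pickle
from h import *
ctrl.snapshot("top")
S={n:ctrl.snapshot(n) for n in ["wrist","scene","top"]}
pickle.dump(S,open("S2.pkl","wb"))
for n in S: cv2.imwrite(f"pics/c_{n}.png",S[n]["img"][:,:,::-1])
E
python3 go.py .679 .072 .2 180
```

```text
time: 2.33
tcp_pos: [0.6789, 0.0706, 0.2016]
orientation: [-2.22, 2.222, -0.0]
wrist_force: [-0.6, 0.5, 0.0]
opening: 1.003
t 2.5333 tcp [0.6769 0.0676 0.2021] q [ 0.34  0.49  0.13  0.   -1.21 -0.34] F [ 0.1 -0.1  0.4] open 1.001
jaw yaw 179.8 tilt 0.11
shift [-0.017 -0.008  0.008] |mm| 5.0
turn [ 0.001 -0.001 -0.002]
turn [-1.000e-03 -2.000e-03  1.998e+00]
```

View pics/c_wrist.png

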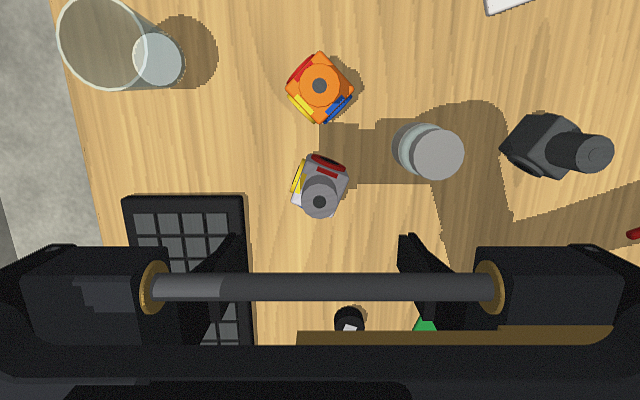

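View pics/c_scene.png

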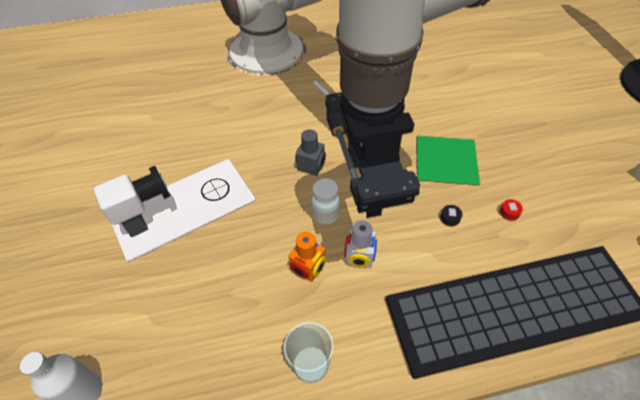

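The wrist view shows the casting boss top at (319,202) and the orange one at (320,86). I'll check the TCP projection against the view, and triangulate the boss.

```bash
python3 - <<'E'
import pickle
from h import *
from station import ctrl
S=pickle.load(open("S2.pkl","rb"))
s=ctrl.read_state()
print(s["tcp_pos"],s["joint_velocities"].round(3))
for n in S: print(n,proj(S[n],[s["tcp_pos"],[.679,.072,.095]]).round(1))
W=S["wrist"];print("boss",at(W,319.5,202,.095).round(4), "orange",at(W,320,86,.095).round(4))
img=W["img"][140:230,270:370,::-1]; cv2.imwrite("pics/d.png",cv2.resize(img,None,fx=7,fy=7,interpolation=cv2.INTER_CUBIC))
img=S["scene"]["img"][190:290,290:410,::-1]; cv2.imwrite("pics/d2.png",cv2.resize(img,None,fx=6,fy=6,interpolation=cv2.INTER_CUBIC))
E
```

```text
[0.6769298  0.0676365  0.20205343] [-0.004 -0.019  0.021  0.006  0.002 -0.001]
wrist [[319.6 247.4]
 [317.3 200.1]]
scene [[362.7 189.1]
 [361.9 228.6]]
top [[313.5 115.8]
 [313.2 125.3]]
boss [0.6771 0.0738 0.095 ] orange [ 0.6762 -0.0244  0.095 ]
```

View pics/d.png

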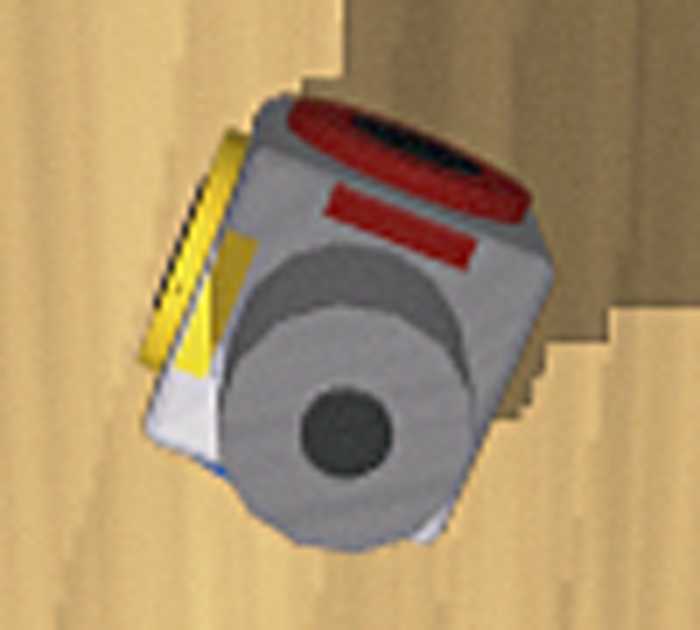

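View pics/d2.png

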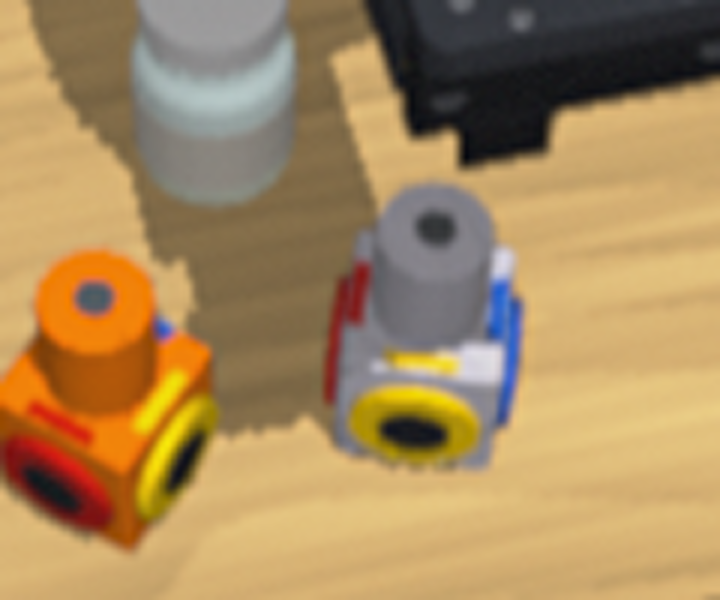

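```bash
python3 - <<'E'
import pickle
from h import *
S=pickle.load(open("S2.pkl","rb"));W=S["wrist"]
c=lambda x,y:(x/7+270,y/7+140)
P=[at(W,*c(x,y),.056) for x,y in [(262,143),(550,265),(432,543),(150,435)]]
print(np.mean(P,0),[(round(float(np.linalg.norm(P[(i+1)%4]-P[i])),3),np.degrees(np.arctan2(*(P[(i+1)%4]-P[i])[[1,0]])).round(1)) for i in range(4)])
print("boss",at(W,*c(346,430),.095))
E
python3 go.py .678 .073 .12 180
```

```text
[0.67679042 0.07294126 0.056     ] [(0.045, np.float64(156.6)), (0.046, np.float64(68.5)), (0.045, np.float64(-22.3)), (0.047, np.float64(-111.7))]
boss [0.67712843 0.07325965 0.095     ]
t 2.5333 tcp [0.6769 0.0676 0.2021] q [ 0.34  0.49  0.13  0.   -1.21 -0.34] F [ 0.1 -0.1  0.4] open 1.001
jaw yaw 179.8 tilt 0.11
shift [-0.022 -0.005  0.328] |mm| 82.0
turn [ 0.001 -0.001 -0.002]
turn [-1.000e-03 -2.000e-03  1.998e+00]
```

```bash
python3 -m jog '[[[0,0,0,-0.01,-0.002,0.05,-1],[0,0,0,-0.015,-0.003,0.15,-1],[0,0,0,-0.02,-0.003,0.25,-1],[0,0,0,-0.02,-0.003,0.32,-1],[0,0,0,-0.02,-0.003,0.32,-1]]]'; python3 go.py .6775 .073 .062 180
```

```text
time: 2.95
tcp_pos: [0.6756, 0.0723, 0.1188]
orientation: [2.212, -2.222, -0.007]
wrist_force: [-0.3, -0.2, -1.2]
opening: 0.998
t 2.95 tcp [0.6756 0.0723 0.1188] q [ 0.34  0.56  0.03 -0.   -1.05 -0.35] F [-0.3 -0.2 -1.2] open 0.998
jaw yaw 179.7 tilt 0.45
shift [-0.003 -0.009  0.227] |mm| 57.0
turn [ 0.005 -0.001 -0.003]
turn [-1.000e-03 -8.000e-03  1.997e+00]
```

```bash
python3 -m jog '[[[0,0,0,-0.003,-0.008,0.05,-1],[0,0,0,-0.003,-0.008,0.1,-1],[0,0,0,-0.003,-0.008,0.16,-1],[0,0,0,-0.003,-0.008,0.2,-1],[0,0,0,-0.003,-0.008,0.215,-1]]]'; python3 -m jog '[[[0,0,0,0,0,0,-1],[0,0,0,0,0,0,-1]]]';  python3 go.py .6775 .073 .062 180
python3 - <<'E'
from station import ctrl
import cv2
s=ctrl.snapshot("scene");cv2.imwrite("pics/e.png",cv2.resize(s["img"][150:300,270:450,::-1],None,fx=4,fy=4,interpolation=2))
E
```

```text
time: 3.37
tcp_pos: [0.6797, 0.0743, 0.0672]
orientation: [2.217, -2.224, -0.002]
wrist_force: [-1.5, -0.3, 0.1]
opening: 1.005
time: 3.53
tcp_pos: [0.681, 0.0746, 0.0693]
orientation: [-2.218, 2.224, -0.001]
wrist_force: [-0.6, 0.4, 0.5]
opening: 1.001
t 3.5333 tcp [0.681  0.0746 0.0693] q [ 0.34  0.61 -0.02  0.   -0.94 -0.35] F [-0.6  0.4  0.5] open 1.001
jaw yaw 179.9 tilt 0.05
shift [0.007 0.014 0.029] |mm| 8.0
turn [-0.001 -0.    -0.001]
turn [-0.000e+00  1.000e-03  1.999e+00]
```

View pics/e.png

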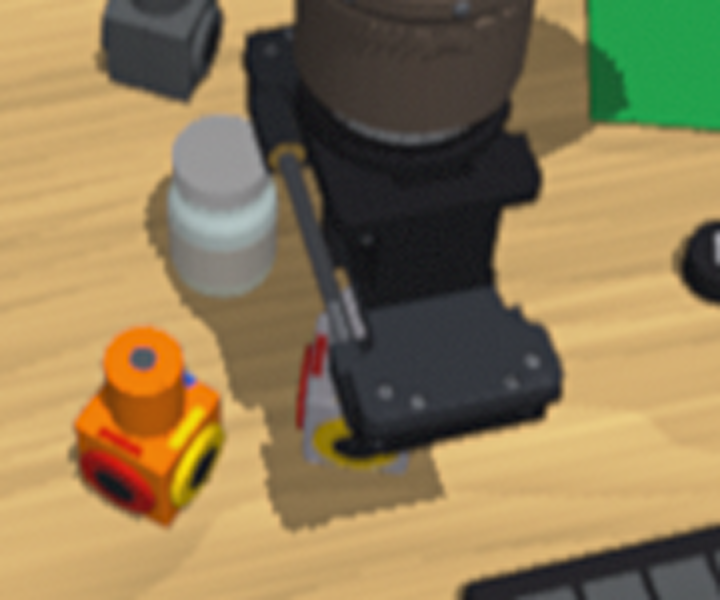

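The fingers straddle the boss, with the red port on the left and yellow in front. I'll lower slightly and close.

```bash
python3 -m jog '[[[0,0,0,0.003,0.004,0.018,-1],[0,0,0,0.003,0.004,0.018,-1],[0,0,0,0.003,0.004,0.018,-0.6],[0,0,0,0.003,0.004,0.018,-0.3],[0,0,0,0.003,0.004,0.018,0]]]' 15; python3 -m jog '[[[0,0,0,0,0,0,0.2],[0,0,0,0,0,0,0.4],[0,0,0,0,0,0,0.6],[0,0,0,0,0,0,0.8],[0,0,0,0,0,0,1]]]' 15;python3 -m jog '[[[0,0,0,0,0,0,1],[0,0,0,0,0,0,1],[0,0,0,0,0,0,1]]]' 40; python3 go.py .6775 .073 .2 180
```

```text
time: 4.0
tcp_pos: [0.6797, 0.0739, 0.0646]
orientation: [-2.218, 2.224, -0.0]
wrist_force: [-0.1, 0.8, 0.3]
opening: 0.851
time: 4.42
tcp_pos: [0.6796, 0.0739, 0.0643]
orientation: [-2.219, 2.224, 0.0]
wrist_force: [0.2, -0.1, -0.2]
opening: 0.476
time: 4.67
tcp_pos: [0.679, 0.0738, 0.0643]
orientation: [2.218, -2.224, -0.001]
wrist_force: [-2.4, 1.2, 0.8]
opening: 0.383
t 4.6667 tcp [0.679  0.0738 0.0643] q [ 0.34  0.61 -0.02 -0.   -0.93 -0.35] F [-2.4  1.2  0.8] open 0.383
jaw yaw 179.8 tilt 0.07
shift [ 0.003  0.007 -0.543] |mm| 136.0
turn [ 0.001 -0.    -0.002]
turn [-0.000e+00 -1.000e-03  1.998e+00]
```

```bash
python3 -m jog '[[[0,0,0,0,0,0,1],[0,0,0,0,0,-0.01,1],[0,0,0,0,0,-0.04,1],[0,0,0,0,0,-0.1,1],[0,0,0,0,0,-0.18,1]]]' 40; python3 -m jog '[[[0,0,0,0,0,-0.1,1],[0,0,0,0,0,-0.2,1],[0,0,0,0,0,-0.3,1],[0,0,0,0,0,-0.38,1],[0,0,0,0,0,-0.38,1]]]';  python3 go.py .464 -.175 .2 220.7
python3 - <<'E'
from station import ctrl
import cv2
s=ctrl.snapshot("scene");cv2.imwrite("pics/f.png",s["img"][:,:,::-1])
E
```

```text
time: 5.08
tcp_pos: [0.678, 0.0736, 0.1072]
orientation: [2.215, -2.222, -0.005]
wrist_force: [0.5, -0.2, -4.4]
opening: 0.382
time: 5.5
tcp_pos: [0.6823, 0.0742, 0.2101]
orientation: [-2.213, 2.217, -0.01]
wrist_force: [1.2, -0.0, -2.3]
opening: 0.382
t 5.5 tcp [0.6823 0.0742 0.2101] q [ 0.34  0.49  0.15  0.   -1.22 -0.35] F [ 1.2 -0.  -2.3] open 0.382
jaw yaw 179.9 tilt 0.61
shift [0.999 0.872 0.029] |mm| 331.0
turn [-0.007 -0.001 -0.453]
turn [-0.002  0.009  1.547]
```

View pics/f.png

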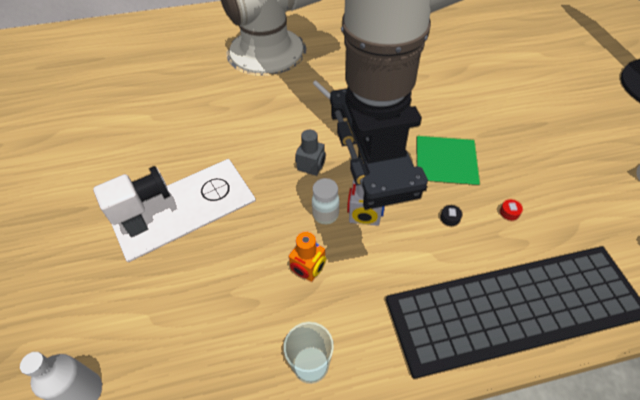

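The casting is lifted and upright. Next is the move toward the station.

```bash
python3 -m jog '[[[0,0,0,0.05,0.044,0,1],[0,0,0,0.15,0.13,0,1],[0,0,0,0.26,0.23,0,1],[0,0,0,0.37,0.33,0,1],[0,0,0,0.48,0.42,0,1]]]'; python3 -m jog '[[[0,0,0,0.1,0.09,0,1],[0,0,0,0.21,0.18,0,1],[0,0,0,0.32,0.28,0,1],[0,0,0,0.42,0.37,0,1],[0,0,0,0.48,0.42,0,1]]]'; python3 go.py .464 -.175 .2 220.7
```

```text
time: 5.97
tcp_pos: [0.5711, -0.0467, 0.2014]
orientation: [2.216, -2.222, -0.006]
wrist_force: [-0.6, -0.2, -4.1]
opening: 0.377
time: 6.38
tcp_pos: [0.4644, -0.1669, 0.202]
orientation: [2.214, -2.225, -0.008]
wrist_force: [0.9, 0.3, -4.6]
opening: 0.381
t 6.3833 tcp [ 0.4644 -0.1669  0.202 ] q [-0.02  0.18 -0.33 -0.   -1.06  0.01] F [ 0.9  0.3 -4.6] open 0.381
jaw yaw 179.7 tilt 0.34
shift [0.032 0.001 0.008] |mm| 8.0
turn [ 0.003  0.002 -0.455]
turn [ 0.003 -0.004  1.545]
```

```bash
python3 -m jog '[[[0,0,-0.05,0.01,0,0,1],[0,0,-0.12,0.02,0,0,1],[0,0,-0.19,0.03,0,0,1],[0,0,-0.26,0.03,0,0,1],[0,0,-0.33,0.03,0,0,1]]]'; python3 -m jog '[[[0,0,-0.06,0,0,0,1],[0,0,-0.1,0,0,0,1],[0,0,-0.125,0,0,0,1],[0,0,-0.125,0,0,0,1],[0,0,-0.125,0,0,0,1]]]'; python3 go.py .464 -.175 .131 220.7
python3 - <<'E'
from station import ctrl
import cv2
for n in ("top","scene"):
    s=ctrl.snapshot(n);cv2.imwrite(f"pics/g_{n}.png",s["img"][:,:,::-1])
E
```

```text
time: 6.8
tcp_pos: [0.4674, -0.1729, 0.202]
orientation: [2.717, -1.575, -0.006]
wrist_force: [-1.0, 0.0, -3.7]
opening: 0.384
time: 7.22
tcp_pos: [0.4678, -0.1728, 0.2027]
orientation: [2.855, -1.31, -0.005]
wrist_force: [-0.6, -0.8, -3.1]
opening: 0.382
t 7.2167 tcp [ 0.4678 -0.1728  0.2027] q [-0.03  0.19 -0.32 -0.   -1.06  0.74] F [-0.6 -0.8 -3.1] open 0.382
jaw yaw -139.3 tilt 0.18
shift [-0.003  0.017  0.287] |mm| 72.0
turn [0.001 0.002 0.   ]
turn [-0.003  0.002 -2.   ]
```

View pics/g_scene.png

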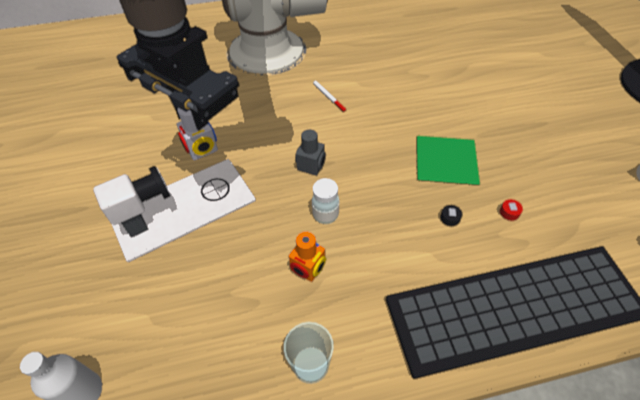

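View pics/g_top.png

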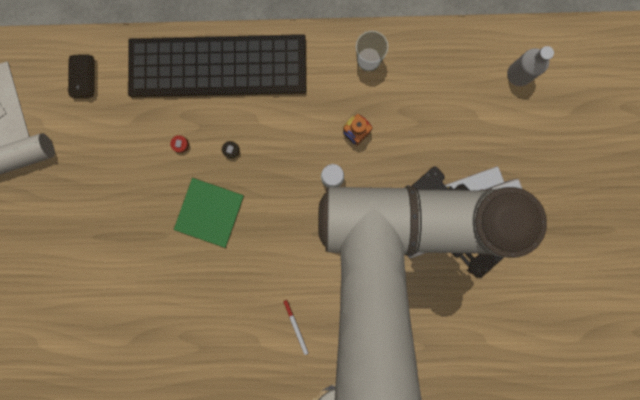

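Red faces the lens in the scene view, where the casting is at (197,140). Lowering now.

```bash
python3 -m jog '[[[0,0,0,-0.003,0.01,0.04,1],[0,0,0,-0.003,0.015,0.1,1],[0,0,0,-0.003,0.015,0.17,1],[0,0,0,-0.003,0.015,0.24,1],[0,0,0,-0.003,0.015,0.28,1]]]'; python3 -m jog '[[[0,0,0,0,0,0,1],[0,0,0,0,0,0,1],[0,0,0,0,0,0,1]]]'; python3 go.py .464 -.175 .131 220.7
python3 - <<'E'
from station import ctrl
import cv2,pickle
s=ctrl.snapshot("scene");cv2.imwrite(f"pics/i.png",cv2.resize(s["img"][90:270,80:280,::-1],None,fx=4,fy=3.3*4/3.3,interpolation=2)[:600])
pickle.dump(s,open("S3.pkl","wb"))
E
```

```text
time: 7.73
tcp_pos: [0.4642, -0.1747, 0.1322]
orientation: [2.855, -1.309, -0.005]
wrist_force: [-1.4, -0.7, -4.0]
opening: 0.375
time: 7.98
tcp_pos: [0.4664, -0.1751, 0.1351]
orientation: [-2.856, 1.307, -0.003]
wrist_force: [0.4, -0.7, -4.1]
opening: 0.383
t 7.9833 tcp [ 0.4664 -0.1751  0.1351] q [-0.03  0.26 -0.42  0.   -0.89  0.74] F [ 0.4 -0.7 -4.1] open 0.383
jaw yaw -139.2 tilt 0.1
shift [-0.007  0.007  0.016] |mm| 5.0
turn [-0.001 -0.001  0.001]
turn [ 1.000e-03 -1.000e-03 -1.999e+00]
```

View pics/i.png

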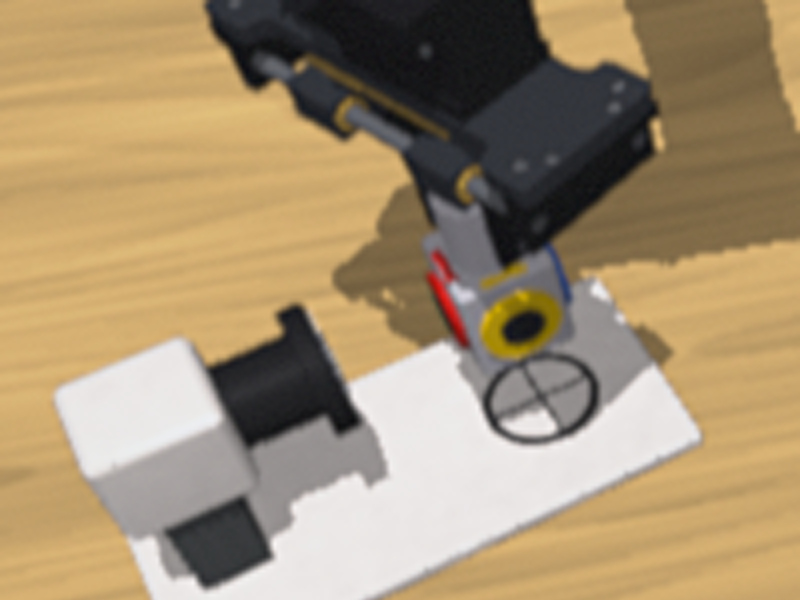

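```bash
python3 - <<'E'
import pickle
from h import *
s=pickle.load(open("S3.pkl","rb"))
for x,y,z,a in [(.4645,-.175,.069,-71.4),(.4645,-.175,.067,-71.4),(.4645,-.175,.069,-81)]:
    m=R.from_euler("z",a,degrees=True); P=m.apply([[0,.028,.028],[.024,.024,.056],[-.024,.024,.056],[.024,.024,0],[-.024,.024,0],[.024,-.024,.056]])+[x,y,z]
    print(a,((proj(s,P)-[80,90])*4).round(0).tolist())
E
```

```text
-71.4 [[524.0, 324.0], [457.0, 300.0], [556.0, 257.0], [486.0, 377.0], [579.0, 336.0], [419.0, 234.0]]
-71.4 [[525.0, 327.0], [458.0, 303.0], [557.0, 260.0], [487.0, 380.0], [580.0, 338.0], [420.0, 237.0]]
-81 [[514.0, 327.0], [446.0, 297.0], [550.0, 266.0], [475.0, 374.0], [574.0, 344.0], [424.0, 225.0]]
```

The measured yellow port centre (522,325) matches the prediction (524,324), so the red pose is right. I'll hold for just over a second, then turn 90° for yellow.

```bash
for i in 1 2 3; do python3 -m jog '[[[0,0,0,-0.004,0.004,0.008,1],[0,0,0,-0.004,0.004,0.008,1],[0,0,0,-0.004,0.004,0.008,1],[0,0,0,-0.004,0.004,0.008,1]]]' | sed -n 1,2p; python3 -m jog '[[[0,0,0,0.002,-0.002,-0.004,1]]]' >/dev/null; done; python3 go.py .464 -.175 .131 220.7
```

```text
time: 8.37
tcp_pos: [0.4643, -0.1749, 0.1326]
time: 8.78
tcp_pos: [0.4634, -0.1748, 0.1312]
time: 9.2
tcp_pos: [0.4627, -0.1747, 0.1303]
t 9.2833 tcp [ 0.4632 -0.1747  0.1311] q [-0.03  0.26 -0.43 -0.   -0.88  0.74] F [ 0.1 -0.5 -4.1] open 0.382
jaw yaw -139.2 tilt 0.04
shift [ 0.003 -0.002  0.   ] |mm| 1.0
turn [0.    0.    0.001]
turn [-1.000e-03  0.000e+00 -1.999e+00]
```

```bash
python3 -m jog '[[[0,0,0.05,0,0,0,1],[0,0,0.12,0,0,0,1],[0,0,0.19,0,0,0,1],[0,0,0.26,0,0,0,1],[0,0,0.33,0,0,0,1]]]'|tail -0; python3 -m jog '[[[0,0,0.07,0,0,0,1],[0,0,0.14,0,0,0,1],[0,0,0.21,0,0,0,1],[0,0,0.28,0,0,0,1],[0,0,0.35,0,0,0,1]]]'|tail -0;python3 -m jog '[[[0,0,0.07,0,0,0,1],[0,0,0.14,0,0,0,1],[0,0,0.21,0,0,0,1],[0,0,0.28,0,0,0,1],[0,0,0.32,0,0,0,1]]]'|tail -0; python3 -m jog '[[[0,0,0,0,0,0,1],[0,0,0,0,0,0,1],[0,0,0,0,0,0,1]]]'; python3 go.py .464 -.175 .131 130.7;python3 - <<'E'
from station import ctrl
import cv2,pickle
s=ctrl.snapshot("scene");cv2.imwrite(f"pics/j.png",cv2.resize(s["img"][90:240,80:280,::-1],None,fx=4,fy=4,interpolation=2)[:600])
E
```

```text
time: 10.78
tcp_pos: [0.4636, -0.1748, 0.1314]
orientation: [-1.097, 2.944, -0.0]
wrist_force: [0.1, -0.1, -4.4]
opening: 0.379
t 10.7833 tcp [ 0.4636 -0.1748  0.1314] q [-0.03  0.26 -0.43  0.   -0.88 -0.83] F [ 0.1 -0.1 -4.4] open 0.379
jaw yaw 130.9 tilt 0.01
shift [-0.001 -0.002  0.002] |mm| 1.0
turn [-0.     0.     0.002]
turn [-0.    -0.    -1.998]Exception ignored on flushing sys.stdout:
BrokenPipeError: [Errno 32] Broken pipe
Exception ignored on flushing sys.stdout:
BrokenPipeError: [Errno 32] Broken pipe
Exception ignored on flushing sys.stdout:
BrokenPipeError: [Errno 32] Broken pipe
```

View pics/j.png

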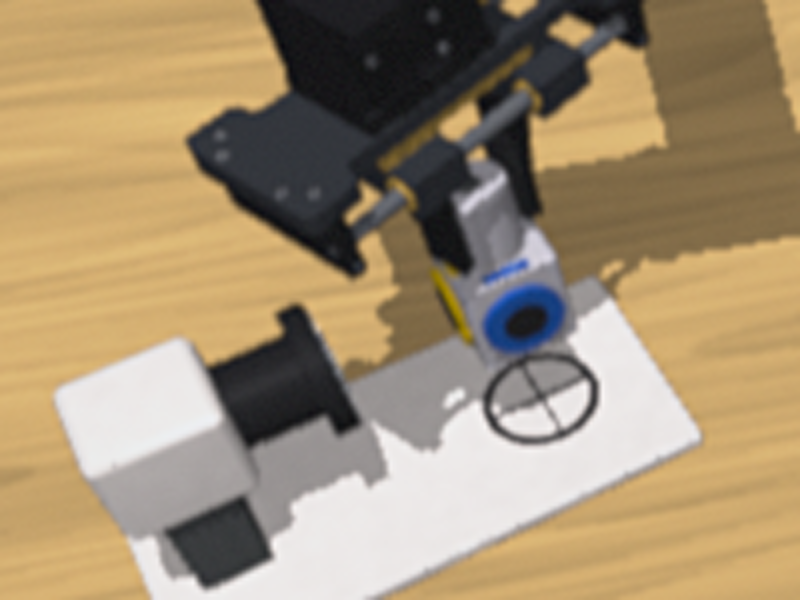

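Yellow faces the lens, with the blue port centre at (524,320) in the crop as predicted. I'll hold, then turn for blue.

```bash
python3 -m jog '[[[0,0,0,0,0,0,1],[0,0,0,0,0,0,1],[0,0,0,0,0,0,1],[0,0,0,0,0,0,1],[0,0,0,0,0,0,1]]]'; python3 -m jog '[[[0,0,0,0,0,0,1],[0,0,0,0,0,0,1],[0,0,0,0,0,0,1],[0,0,0,0,0,0,1],[0,0,0,0,0,0,1]]]'; python3 -m jog '[[[0,0,0,0,0,0,1],[0,0,0,0,0,0,1],[0,0,0,0,0,0,1],[0,0,0,0,0,0,1]]]'
```

```text
time: 11.25
tcp_pos: [0.4635, -0.1748, 0.1313]
orientation: [1.095, -2.944, -0.0]
wrist_force: [-0.2, 0.6, -3.9]
opening: 0.38
time: 11.67
tcp_pos: [0.4635, -0.1748, 0.1313]
orientation: [1.095, -2.944, -0.0]
wrist_force: [-0.0, -0.5, -3.9]
opening: 0.379
time: 12.0
tcp_pos: [0.4635, -0.1748, 0.1313]
orientation: [1.095, -2.945, 0.0]
wrist_force: [-0.2, 0.2, -4.0]
opening: 0.383
```

```bash
python3 -m jog '[[[0,0,0.05,0,0,0,1],[0,0,0.12,0,0,0,1],[0,0,0.19,0,0,0,1],[0,0,0.26,0,0,0,1],[0,0,0.33,0,0,0,1]]]'; python3 -m jog '[[[0,0,0.07,0,0,0,1],[0,0,0.14,0,0,0,1],[0,0,0.21,0,0,0,1],[0,0,0.28,0,0,0,1],[0,0,0.35,0,0,0,1]]]';python3 -m jog '[[[0,0,0.07,0,0,0,1],[0,0,0.14,0,0,0,1],[0,0,0.21,0,0,0,1],[0,0,0.28,0,0,0,1],[0,0,0.32,0,0,0,1]]]'; python3 -m jog '[[[0,0,0,0,0,0,1],[0,0,0,0,0,0,1],[0,0,0,0,0,0,1]]]'; python3 go.py .464 -.175 .131 40.7;python3 - <<'E'
from station import ctrl
import cv2,pickle
s=ctrl.snapshot("scene");cv2.imwrite(f"pics/k.png",cv2.resize(s["img"][90:240,80:280,::-1],None,fx=4,fy=4,interpolation=2)[:600])
E
```

```text
time: 12.42
tcp_pos: [0.4635, -0.1748, 0.1313]
orientation: [-0.295, 3.128, 0.0]
wrist_force: [0.6, -0.0, -3.9]
opening: 0.38
time: 12.83
tcp_pos: [0.4635, -0.1748, 0.1313]
orientation: [0.565, 3.09, -0.0]
wrist_force: [0.7, 0.1, -3.4]
opening: 0.378
time: 13.25
tcp_pos: [0.4635, -0.1748, 0.1313]
orientation: [1.315, 2.853, 0.0]
wrist_force: [0.1, -0.2, -5.0]
opening: 0.383
time: 13.5
tcp_pos: [0.4635, -0.1748, 0.1313]
orientation: [-1.306, -2.857, 0.0]
wrist_force: [0.2, 0.2, -4.3]
opening: 0.383
t 13.5 tcp [ 0.4635 -0.1748  0.1313] q [-0.03  0.26 -0.43  0.   -0.88 -2.4 ] F [ 0.2  0.2 -4.3] open 0.383
jaw yaw 40.9 tilt 0.0
shift [-0.002  0.001  0.001] |mm| 1.0
turn [-0.     0.     0.002]
turn [-0.    -0.    -1.998]
```

View pics/k.png

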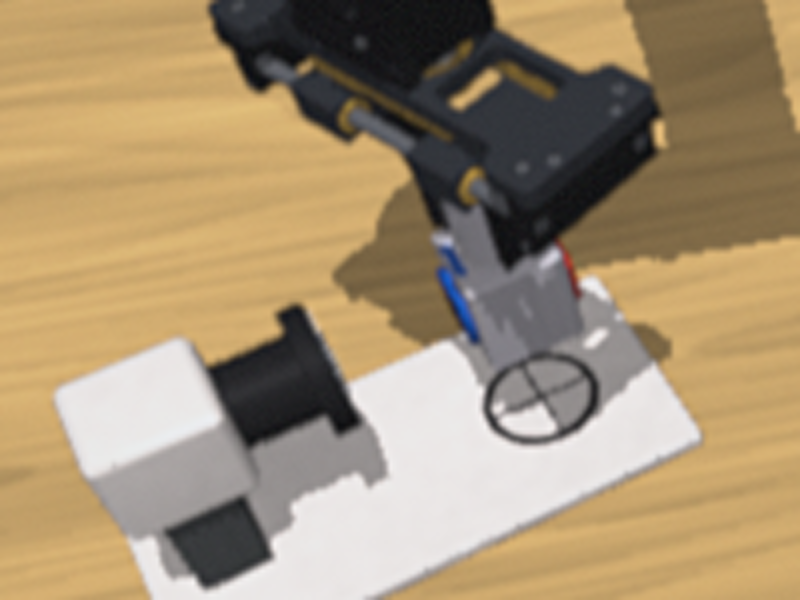

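Blue faces the lens. I'll hold, then lift.

```bash
python3 -m jog '[[[0,0,0,0,0,0,1],[0,0,0,0,0,0,1],[0,0,0,0,0,0,1],[0,0,0,0,0,0,1],[0,0,0,0,0,0,1]]]'; python3 -m jog '[[[0,0,0,0,0,0,1],[0,0,0,0,0,0,1],[0,0,0,0,0,0,1],[0,0,0,0,0,0,1],[0,0,0,0,0,0,1]]]' | head -2; python3 -m jog '[[[0,0,0,0,0,0,1],[0,0,0,0,0,0,1],[0,0,0,0,0,0,1],[0,0,0,0,0,0,1]]]'; python3 -m jog '[[[0,0,0,0,0,-0.03,1],[0,0,0,0,0,-0.1,1],[0,0,0,0,0,-0.18,1],[0,0,0,0,0,-0.26,1],[0,0,0,0,0,-0.32,1]]]'; python3 -m jog '[[[0,0,-0.05,0,0,0,1],[0,0,-0.12,0,0,0,1],[0,0,-0.19,0,0,0,1],[0,0,-0.26,0,0,0,1],[0,0,-0.33,0,0,0,1]]]'; python3 -m jog '[[[0,0,-0.07,0,0,0,1],[0,0,-0.14,0,0,0,1],[0,0,-0.21,0,0,0,1],[0,0,-0.28,0,0,0,1],[0,0,-0.35,0,0,0,1]]]'; python3 -m jog '[[[0,0,-0.07,0,0,0,1],[0,0,-0.14,0,0,0,1],[0,0,-0.21,0,0,0,1],[0,0,-0.28,0,0,0,1],[0,0,-0.32,0,0,0,1]]]'; python3 go.py .496 .319 .21 130.9
```

```text
time: 13.97
tcp_pos: [0.4635, -0.1748, 0.1313]
orientation: [-1.307, -2.857, 0.0]
wrist_force: [0.3, -0.9, -4.2]
opening: 0.383
time: 14.38
tcp_pos: [0.4635, -0.1748, 0.1313]
time: 14.72
tcp_pos: [0.4635, -0.1748, 0.1313]
orientation: [-1.308, -2.856, -0.0]
wrist_force: [-0.5, -1.5, -4.3]
opening: 0.385
time: 15.13
tcp_pos: [0.464, -0.175, 0.2137]
orientation: [1.306, 2.854, 0.001]
wrist_force: [0.8, -0.9, -4.0]
opening: 0.382
time: 15.55
tcp_pos: [0.4633, -0.1748, 0.2119]
orientation: [0.524, 3.097, 0.0]
wrist_force: [-0.2, 0.0, -4.3]
opening: 0.381
time: 15.97
tcp_pos: [0.4633, -0.1748, 0.2118]
orientation: [-0.337, 3.123, 0.0]
wrist_force: [0.5, -0.4, -4.5]
opening: 0.381
time: 16.38
tcp_pos: [0.4634, -0.1748, 0.2118]
orientation: [-1.102, 2.942, -0.0]
wrist_force: [0.4, -0.4, -4.6]
opening: 0.38
t 16.3833 tcp [ 0.4634 -0.1748  0.2118] q [-0.03  0.17 -0.32 -0.   -1.08 -0.82] F [ 0.4 -0.4 -4.6] open 0.38
jaw yaw 131.1 tilt 0.02
shift [-1.396  1.403  0.007] |mm| 495.0
turn [-0.     0.     0.002]
turn [-0.    -0.    -1.998]
```

```bash
python3 -m jog '[[[0,0,0,-0.04,0.04,0,1],[0,0,0,-0.12,0.12,0,1],[0,0,0,-0.2,0.2,0,1],[0,0,0,-0.29,0.29,0,1],[0,0,0,-0.38,0.38,0,1]]]'; python3 -m jog '[[[0,0,0,-0.09,0.09,0,1],[0,0,0,-0.18,0.18,0,1],[0,0,0,-0.27,0.27,0,1],[0,0,0,-0.36,0.36,0,1],[0,0,0,-0.45,0.45,0,1]]]'; python3 -m jog '[[[0,0,0,-0.09,0.09,0,1],[0,0,0,-0.18,0.18,0,1],[0,0,0,-0.27,0.27,0,1],[0,0,0,-0.36,0.36,0,1],[0,0,0,-0.43,0.43,0,1]]]'; python3 -m jog '[[[0,0,0,-0.06,0.06,0,1],[0,0,0,-0.1,0.1,0,1],[0,0,0,-0.12,0.12,0,1],[0,0,0,-0.12,0.12,0,1],[0,0,0,-0.12,0.12,0,1]]]'; python3 go.py .496 .319 .1 130.9
```

```text
time: 16.8
tcp_pos: [0.4731, -0.0397, 0.2119]
orientation: [-1.094, 2.944, -0.0]
wrist_force: [0.4, -0.1, -4.3]
opening: 0.377
time: 17.22
tcp_pos: [0.4847, 0.1194, 0.212]
orientation: [-1.095, 2.944, 0.0]
wrist_force: [0.6, -0.1, -4.5]
opening: 0.378
time: 17.63
tcp_pos: [0.4961, 0.2719, 0.2118]
orientation: [-1.097, 2.943, 0.001]
wrist_force: [0.7, -0.8, -4.4]
opening: 0.378
time: 18.05
tcp_pos: [0.4989, 0.311, 0.2112]
orientation: [1.094, -2.944, 0.001]
wrist_force: [0.6, -0.5, -4.7]
opening: 0.376
t 18.05 tcp [0.4989 0.311  0.2112] q [ 0.83  0.33 -0.1  -0.   -1.14 -1.69] F [ 0.6 -0.5 -4.7] open 0.376
jaw yaw 130.8 tilt 0.07
shift [-0.013  0.032  0.445] |mm| 112.0
turn [-0.    -0.001 -0.001]
turn [-1.000e-03  0.000e+00  1.999e+00]
```

```bash
python3 -m jog '[[[0,0,0,-0.013,0.03,0.05,1],[0,0,0,-0.013,0.03,0.14,1],[0,0,0,-0.013,0.03,0.23,1],[0,0,0,-0.013,0.03,0.32,1],[0,0,0,-0.013,0.03,0.4,1]]]'; python3 -m jog '[[[0,0,0,0,0,0.03,1],[0,0,0,0,0,0.05,1],[0,0,0,0,0,0.05,1],[0,0,0,0,0,0.05,1]]]'; python3 go.py .496 .319 .074 130.9; python3 - <<'E'
from station import ctrl
import cv2,pickle
s=ctrl.snapshot("scene");cv2.imwrite(f"pics/l.png",cv2.resize(s["img"][60:210,360:560,::-1],None,fx=4,fy=4,interpolation=2)[:600])
E
```

```text
time: 18.47
tcp_pos: [0.4965, 0.3177, 0.1105]
orientation: [1.092, -2.945, 0.001]
wrist_force: [-0.3, 0.6, -4.2]
opening: 0.38
time: 18.8
tcp_pos: [0.4975, 0.3197, 0.1001]
orientation: [-1.094, 2.943, 0.001]
wrist_force: [0.9, 0.7, -3.2]
opening: 0.381
t 18.8 tcp [0.4975 0.3197 0.1001] q [ 0.85  0.44 -0.24  0.   -0.89 -1.7 ] F [ 0.9  0.7 -3.2] open 0.381
jaw yaw 130.8 tilt 0.12
shift [0.007 0.002 0.104] |mm| 26.0
turn [-0.     0.001 -0.001]
turn [0.002 0.    1.999]
```

View pics/l.png

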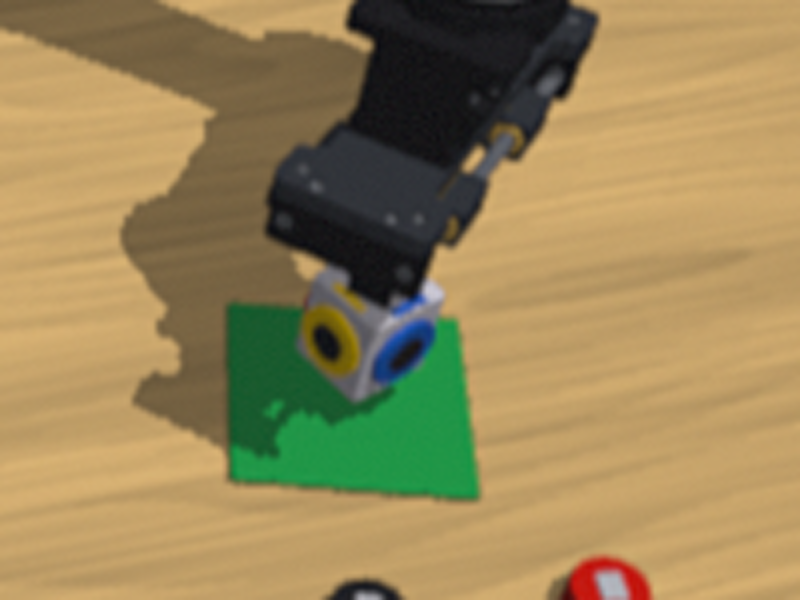

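The casting hangs upright over the middle of the pad. I'll descend gently.

```bash
python3 -m jog '[[[0,0,0,0.002,0,0.02,1],[0,0,0,0.004,0,0.04,1],[0,0,0,0.004,0,0.06,1],[0,0,0,0.004,0,0.078,1],[0,0,0,0.004,0,0.078,1]]]'; python3 -m jog '[[[0,0,0,0,0,0.004,1],[0,0,0,0,0,0.008,1],[0,0,0,0,0,0.008,1],[0,0,0,0,0,0.008,1]]]'
```

```text
time: 19.27
tcp_pos: [0.4952, 0.3184, 0.0779]
orientation: [1.094, -2.942, 0.001]
wrist_force: [-0.9, -0.7, -4.9]
opening: 0.38
time: 19.6
tcp_pos: [0.4961, 0.319, 0.0774]
orientation: [-1.095, 2.944, 0.0]
wrist_force: [-0.2, -0.4, -3.3]
opening: 0.382
```

```bash
python3 -m jog '[[[0,0,0,0,0,0.003,1],[0,0,0,0,0,0.006,1],[0,0,0,0,0,0.008,1],[0,0,0,0,0,0.008,1],[0,0,0,0,0,0.008,1]]]'; python3 -m jog '[[[0,0,0,0,0,0.003,1],[0,0,0,0,0,0.006,1],[0,0,0,0,0,0.006,1],[0,0,0,0,0,0.006,1]]]'
```

```text
time: 20.02
tcp_pos: [0.496, 0.3189, 0.0753]
orientation: [1.095, -2.944, 0.0]
wrist_force: [0.1, -0.3, -4.2]
opening: 0.381
time: 20.35
tcp_pos: [0.4959, 0.3189, 0.0737]
orientation: [1.095, -2.944, 0.0]
wrist_force: [0.7, 0.3, -3.7]
opening: 0.379
```

```bash
python3 -m jog '[[[0,0,0,0,0,0.002,1],[0,0,0,0,0,0.004,1],[0,0,0,0,0,0.004,1],[0,0,0,0,0,0.004,1]]]'; python3 -m jog '[[[0,0,0,0,0,0.002,1],[0,0,0,0,0,0.003,1],[0,0,0,0,0,0.003,1],[0,0,0,0,0,0.003,1]]]'
```

```text
time: 20.68
tcp_pos: [0.496, 0.3189, 0.0728]
orientation: [1.095, -2.944, 0.0]
wrist_force: [0.1, -1.0, -4.7]
opening: 0.381
time: 21.02
tcp_pos: [0.4961, 0.319, 0.0722]
orientation: [-1.095, 2.944, 0.0]
wrist_force: [0.0, 0.6, -3.5]
opening: 0.379
```

```bash
python3 -m jog '[[[0,0,0,0,0,0.002,1],[0,0,0,0,0,0.002,1],[0,0,0,0,0,0.002,1]]]'; python3 -m jog '[[[0,0,0,0,0,0.002,1],[0,0,0,0,0,0.002,1],[0,0,0,0,0,0.002,1]]]'
```

```text
time: 21.27
tcp_pos: [0.4962, 0.3192, 0.0722]
orientation: [-1.095, 2.944, 0.0]
wrist_force: [-2.0, 0.2, 0.4]
opening: 0.385
time: 21.52
tcp_pos: [0.4963, 0.3193, 0.0721]
orientation: [-1.095, 2.943, 0.001]
wrist_force: [-2.3, -0.2, 4.7]
opening: 0.38
```

Contact: the wrist force rose from -4 N to +4.7 N. I'll ease off slightly and open gradually.

```bash
python3 -m jog '[[[0,0,0,0,0,-0.002,1],[0,0,0,0,0,-0.002,1]]]'; python3 -m jog '[[[0,0,0,0,0,0,0.2],[0,0,0,0,0,0,0.1],[0,0,0,0,0,0,0],[0,0,0,0,0,0,-0.1],[0,0,0,0,0,0,-0.2]]]' 10; python3 -m jog '[[[0,0,0,0,0,0,-0.4],[0,0,0,0,0,0,-0.6],[0,0,0,0,0,0,-0.8],[0,0,0,0,0,0,-0.8],[0,0,0,0,0,0,-0.8]]]'; python3 -m jog '[[[0,0,0,0,0,-0.03,-0.8],[0,0,0,0,0,-0.08,-0.8],[0,0,0,0,0,-0.16,-0.8],[0,0,0,0,0,-0.26,-0.8],[0,0,0,0,0,-0.36,-0.8]]]'; python3 -m jog '[[[0,0,0,0,0,-0.1,-0.8],[0,0,0,0,0,-0.2,-0.8],[0,0,0,0,0,-0.3,-0.8],[0,0,0,0,0,-0.3,-0.8],[0,0,0,0,0,-0.3,-0.8]]]'
python3 - <<'E'
from station import ctrl
import cv2,pickle
s=ctrl.snapshot("scene");cv2.imwrite(f"pics/m.png",s["img"][:,:,::-1]);
cv2.imwrite(f"pics/m2.png",cv2.resize(s["img"][90:200,390:510,::-1],None,fx=5,fy=5,interpolation=2))
t=ctrl.snapshot("wrist");cv2.imwrite(f"pics/m3.png",t["img"][:,:,::-1]);pickle.dump((s,t),open("S4.pkl","wb"))
E
```

```text
time: 21.68
tcp_pos: [0.4962, 0.3193, 0.0722]
orientation: [-1.095, 2.943, 0.001]
wrist_force: [-1.8, -0.1, 5.0]
opening: 0.38
time: 22.1
tcp_pos: [0.496, 0.3188, 0.0713]
orientation: [1.095, -2.944, 0.0]
wrist_force: [-0.1, 0.2, -0.2]
opening: 0.551
time: 22.52
tcp_pos: [0.496, 0.319, 0.0716]
orientation: [-1.095, 2.944, 0.0]
wrist_force: [0.6, -0.2, 0.3]
opening: 0.858
time: 22.93
tcp_pos: [0.4958, 0.3187, 0.1628]
orientation: [1.095, -2.944, 0.001]
wrist_force: [0.7, 1.1, 0.0]
opening: 0.9
time: 23.35
tcp_pos: [0.4965, 0.3195, 0.239]
orientation: [-1.094, 2.941, 0.003]
wrist_force: [-0.3, -0.4, -0.8]
opening: 0.902
```

View pics/m.png

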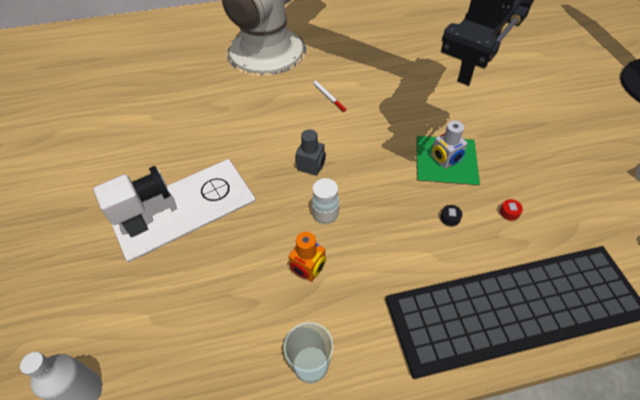

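View pics/m2.png

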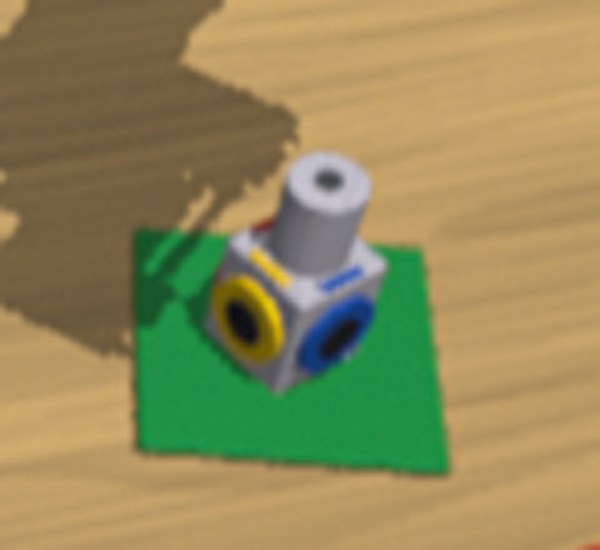

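View pics/m3.png

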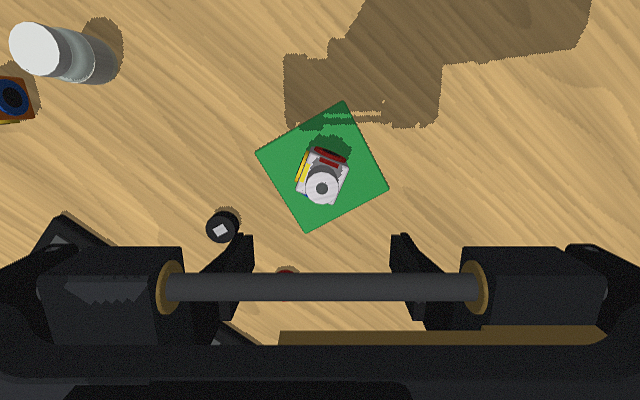

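The casting stands upright mid-pad, with its boss top at (455,126) in the scene view and (322,187) in the wrist view. The twin is still at (311,153). One numeric check before I hand in.

```bash
python3 - <<'E'
import pickle
from h import *
from station import ctrl
s,t=pickle.load(open("S4.pkl","rb"))
print(at(s,390+328/5,90+180/5,.103).round(3),at(t,322,187.5,.103).round(3))
g=[at(t,u,v,.008) for u,v in [(344,100),(389,187),(306,233),(255,152)]];print("pad",np.mean(g,0).round(3))
st=ctrl.read_state();print(st["joint_velocities"].round(3),st["time"])
print(ctrl.sign_off())
E
```

```text
[0.494 0.32  0.103] [0.493 0.319 0.103]
pad [0.493 0.322 0.008]
[ 0.001  0.017 -0.014  0.001  0.001  0.002] 23.45
the job is handed in; nothing more can be done
None
```

I picked up the aluminium casting by its boss and held it above the crosshair. I showed the lens red, then yellow, then blue, each for more than 1 s. I then set it on the green pad, let go and handed the job in at 23.45 s of the 59 s allowed.

**Placement:** In the last pictures the casting stands upright, and the two cameras put its axis within about 4 mm of the pad's centre.

**Forces:** Setting down peaked at about 9 N above the hanging load, against the 60 N limit. I sampled this at the ends of moves, not continuously.

**Other parts:** The dark casting looks unmoved (same pixel position in the scene view). The orange one was left alone. The arm is clear of everything.

**Checks:** None failed. The TCP readings scattered by about 3 mm just after moves, and the two cameras differed by 2–4 mm. Both are well inside the tolerances. I checked the red pose numerically against the camera view, and yellow and blue by eye.

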